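# Draw the filter plate from the bench fume filter and hold it up

### The job

On the grey fume filter box, first swing the left flap (standing open over the dust hopper) fully shut so that its tab drops down behind the front rim, and only then lift the right-hand cover flap by its pull until it stands upright on its own. Draw the mesh filter plate (the one with the long grip bar) straight up out of its slot, leaving the plain plate with the short stub seated, both flaps as they are and the loose nut, bolt and washer round the box alone. Finish while still holding it: keep the plate in the gripper, upright and still, touching nothing else, its lower edge at least 6 cm higher than the top of the box, one broad face turned squarely to the front edge of the bench.

Things in the scene. Friction and masses are not known exactly. Their poses are not given: they have to be found in the camera images.
- filter_box: Grey sheet-steel box fixed to the bench: 130 mm deep (x), 256 wide (y), rim 100 high, walls 4. Origin: centre of the underside; front faces its -x, towards the robot; turned up to 0.35 rad. Two compartments under two flaps: dust hopper left (box y 26 to 124 mm), filter compartment right (box y -124 to 22, floor 8 above the bench). A hose spigot sticks out 34 mm at the back, low down.
- hopper_flap (a joint): Angle of the left flap (130 x 103 x 4 mm): 0 shut flat on the rim, tab inside the front wall; 1.57 upright; 1.9 stop, leaning back. Starts at 1.2 to 1.7. Hinge along box y at the back; opening lifts the front edge up and away from the robot, outer face to the back. Stiff: it stays where left and yields to 1 to 3 N at the free edge, so push it all the way down.
- hopper_flap_hinge (a point): Point on the hinge line of the left flap, mid-width, in the plane of its outer (upper) face: box (64, 76.5, 104) mm. Axes: x from the free edge to the hinge, y along the hinge, z out of the outer face (turning with the flap).
- hopper_flap_edge (a point): Middle of the free edge of the left flap, on its outer face, 130 mm from the hinge line; the tab (70 mm wide, 28 mm deep) hangs from the inner face 8 mm behind this edge.
- cover_flap (a joint): Angle of the right cover flap (130 x 149 x 4 mm sheet): 0 shut (so it starts), 1.57 upright, stop at 1.9. Hinge at the back as on the other flap, same friction: it stays where it is left, about 2 N at the pull moves it.
- cover_flap_hinge (a point): Point on the hinge line of the cover flap, mid-width, in the plane of its outer face: box (64, -51, 104) mm. Axes as for the other hinge.
- cover_flap_pull (a point): Middle of the top of the cover flap's black pull, an upright block 12 mm wide (along the hinge), 24 mm from front to back, 38 mm tall, standing on the outer face 112 mm from the hinge line. Pinched across its 12 mm it can pivot between the fingers as the flap swings.
- filter_plate: Framed wire mesh 117 mm long (x), 6 thick (y), 70 high, about 0.15 kg; on top a grip bar 60 long, 10 thick, 18 high. Origin: middle of the lower edge; z up. Stands in one of two slots, at box y -23 or -79, x 0 mm, along box x, lower edge 8 and bar top 96 mm above the bench. End guides, 2 mm play, reach 70 up. 45 mm free to the side wall, 56 between plates.
- filter_pull (a point): Centre of the filter plate's grip bar, 79 mm above the plate's lower edge.
- spacer_plate: The other plate: solid steel, same size, but its pull is a short stub 22 mm long, 10 mm thick, 18 mm high. Origin: middle of the lower edge. It stands in the other slot and stays there.
- bench_front (a point): A fixed mark at the front edge of the bench. Its axes are the world axes: x points straight across the bench away from the robot, y runs along the front edge. A plate faces the front edge when its own y axis is along this x, either way round.
- nut_b: Rusty hexagon nut 30 x 34 x 16 mm lying to the left of the box; origin at its underside. Leave alone.
- bolt_a: Rusty bolt 65 mm long lying behind the box; origin at its underside. Leave alone.
- ring_washer: Flat ring 58 mm wide, 8 mm thick, lying behind the box on the right; origin at its underside. Leave alone.

How it is judged:
By the outcome, as a careful person would: the job done as asked, in the order asked, and still so for the second after the job is handed in, while the arm keeps its last pose, push and grip.
It also fails if it takes over 58 s, if anything falls off the work surface, if the arm or the gripper's body presses on something with over 40 N, if the wrist force passes 120 N, or if a joint passes its speed limit or range.

### The arm

A 6-joint arm with a two-finger parallel gripper is mounted at the origin on a cart in front of the work surface, level with it; the furniture and walls round the work are solid. World frame = base frame: x ahead of the robot, y to its left, z up, the work surface at z = 0. Lengths are in m, angles in degrees, forces in N, time in s.
With the tool pointing down it reaches from about 0.325 to 0.9 m from the base axis. Payload 6.1 kg.
Tool frame: the origin (TCP) lies at the very end of the fingers, on their centre line; the grasp point (between the pads) lies 19 mm behind it; z points along the fingers, y is the line along which they close (so a half turn about z gives the same grasp; the last joint's range is limited). The gripper opens to 85 mm and grips with 20 to 120 N. Pads are 22 mm wide; open, the fingers measure 114 mm over their backs; the gripper's body (76 mm by 85 mm) begins 54 mm behind the grasp point. The pads swing forward as they close: fully open they stand 13 mm farther back than shut.
Start: joints at [65.426, 12.628, 87.462, -0, 79.91, -7.225], TCP at [0.186, 0.597, 0.231] pointing down, gripper open.
Joint ranges: [-170.65, 170.65], [-52.31, 119.04], [5.05, 147.46], [-71.25, 251.25], [11.57, 151.72], [-153.62, 153.62]. Speed limits (degrees/s): [147.25, 147.25, 172.46, 180, 180, 180].

### API

Orientations are given as [roll, pitch, yaw] about the fixed x, y, z axes, in that order (R = Rz(yaw) Ry(pitch) Rx(roll)).
In Python, from plant import bot, cams, workorder gives the robot as it stands.
- The arm moves only by the tool creep_tool, called by a JSON object that holds its "name" and its "arguments", one argument or row to a line. Schema: {"type":"object","properties":{"steps":{"type":"string"},"clamp_n":{"type":"number"},"only":{"type":"string"},"quiet":{"type":"boolean"},"lines":{"type":"string"}},"required":["steps"],"additionalProperties":false}. steps is a string of 1 to 10 rows, parted by semicolons, with the numbers parted by spaces; each row has 7 numbers: a rotation vector rx, ry, rz in degrees, then dx, dy, dz in m, then the opening from 0.0 (shut) to 1.0 (fully open); each row is the pose to reach, as a shift and turn from the pose commanded when the call began, along the tool's axes at that moment; what a row does not reach only later rows make up. A row lasts 1/12 s, in which the tool goes at most 0.0417 m and 7.16 degrees, less where a joint would pass 70% of its speed; a pose out of reach is approached as far as the arm can. The fingers move at their own pace and stop on an object; clamp_n is the grip in N (left out, the last holds). Time passes only in rows, so rows that do not move let the fingers close. The tool returns the time, the measured TCP pose, the force, the opening and the grip force at its end. only (a regular expression) keeps the lines of the reply that match it, lines (a string "A,B") keeps lines A to B, and quiet returns only ok. Input that does not fit is refused with a message, and nothing moves.
- bot.state(): the state, without advancing time (a new reading comes with each control period).
- cams.grab_frame(name): name is "scene" or "top" or "wrist"; returns the picture (420x560x3 uint8, red, green, blue); there is no depth.
- cams.camera_params(name): a dict with "fx", "fy", "cx", "cy" (pixels), "xyz" and "rotation" of the camera in the world. Camera axes: x right, y down, z forward; pixel columns grow to the right and rows downward; lengths in m; the calibration is good to about 2 mm. The wrist camera is an equidistant fisheye: a pixel r from the principal point sees the ray r / f radians off the axis. A picture is of the moment at which its call begins: read the wrist's pose just before it. camera_params takes no time and is no camera call; for the wrist camera it gives the pose at the moment of the call.
- workorder.finish_job(): hands the job in; it is judged then, once.
The state is a dict: "clock": time; "q": joint angles; "joint_vel": joint speeds; "joint_torque": joint torques, N m; "eef_pos": TCP position; "tool_rot": TCP orientation; "ft_force": force on the tool from outside, world axes, zero at the start; "ft_torque": the same for the moment, N m; "finger_gap": opening from 0.0 (shut) to 1.0 (fully open); "grasp_force": force on a finger pad.
Only numpy, scipy, OpenCV 4.12 (cv2) and the standard library are available. Lean on these libraries where they do the work, as an engineer would, in place of code of your own. Each camera call takes 0.05 s, during which the arm holds its last target. There are 200 camera calls.

## Working session

There is one attempt and no reset: what is moved stays moved. The work goes in short steps, Python scripts to look and compute and a tool call to move; the robot and the scene stay as the last step left them, time stands still between calls to the robot, and variables do not carry over. Pictures are saved under pics/ and viewed, at most 10 in all, crops included, and the job is handed in when it is done.

```bash
mkdir -p pics; ls; python3 - <<'E'
from plant import bot,cams
import cv2,numpy as np
s=bot.state();print(s['eef_pos'],s['tool_rot'],s['clock'])
a=cams.grab_frame('scene');b=cams.grab_frame('top')
for n in('scene','top'):
    p=cams.camera_params(n);print(n,p)
cv2.imwrite('pics/s0.png',cv2.resize(a[:,:,::-1],(800,600),interpolation=cv2.INTER_CUBIC))
cv2.imwrite('pics/t0.png',cv2.resize(b[:,:,::-1],(800,600),interpolation=cv2.INTER_CUBIC))
E
```

```text
pics
[0.18613266 0.59600077 0.23021029] [-1.79889291e+02 -1.21404100e-02  1.62652615e+02] 0.0
scene {'fx': 539.0868401953891, 'fy': 539.0868401953891, 'cx': 277.35482666556413, 'cy': 208.86242194886717, 'xyz': array([ 0.11212605, -0.81915707,  0.755356  ]), 'rotation': array([-126.62587138,   -1.16438507,  -29.63039951])}
top {'fx': 400.99574607106575, 'fy': 400.99574607106575, 'cx': 281.411681561553, 'cy': 207.20908200909432, 'xyz': array([ 0.38463065, -0.10879902,  0.97521176]), 'rotation': array([-1.69192991e+02, -1.62157423e-01, -9.09607173e+01])}
```

View pics/t0.png

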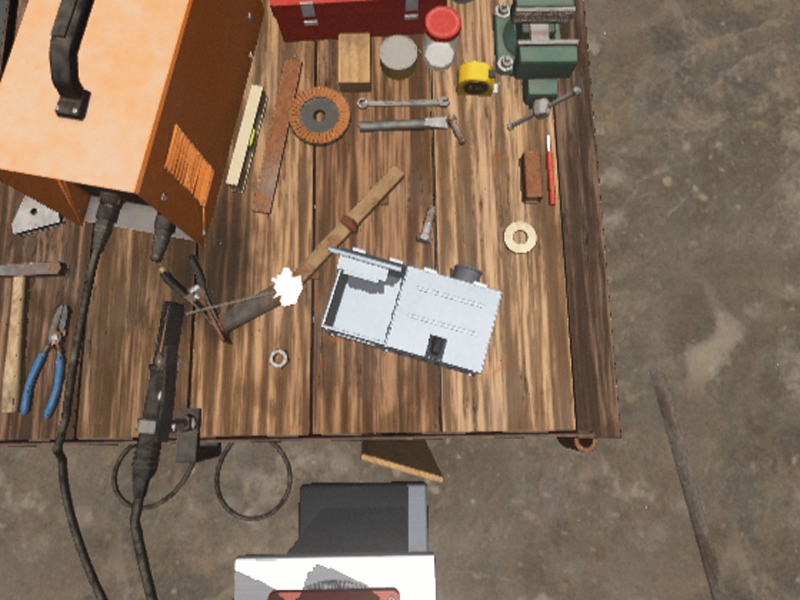

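View pics/s0.png

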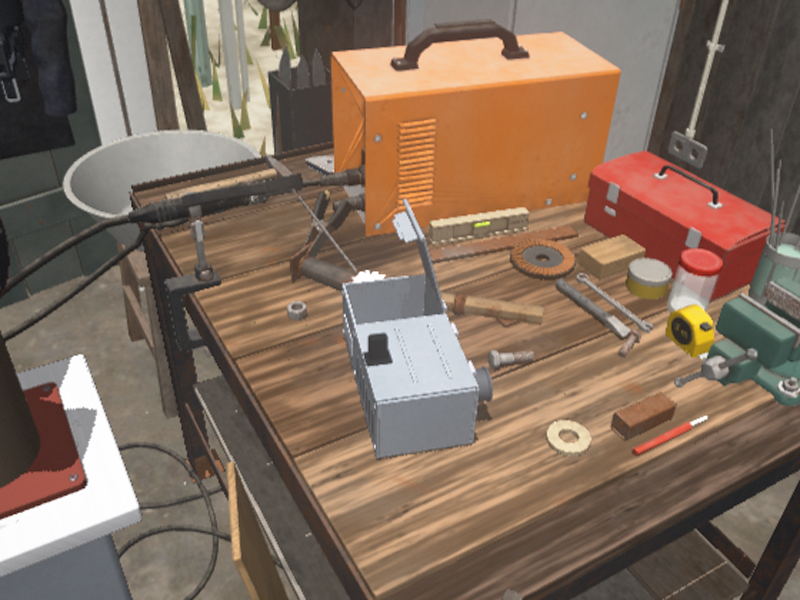

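Top view shows the box at about (330-500, 245-375), left flap open at the back, pull at (436,346). The scene view shows the same, with the flap leaning slightly back and the pull at (378,348). I'll take enlarged crops.

```bash
python3 - <<'E'
import cv2,numpy as np
from plant import cams
a=cams.grab_frame('scene')[:,:,::-1];b=cams.grab_frame('top')[:,:,::-1]
c1=cv2.resize(b[165:270,220:360],(800,600),interpolation=cv2.INTER_CUBIC)  # scale 5.714
c2=cv2.resize(a[130:325,220:350],(400,600),interpolation=cv2.INTER_CUBIC)  # 3.077
cv2.imwrite('pics/t1.png',c1);cv2.imwrite('pics/s1.png',c2)
E
```

```text
(no output)
```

View pics/t1.png

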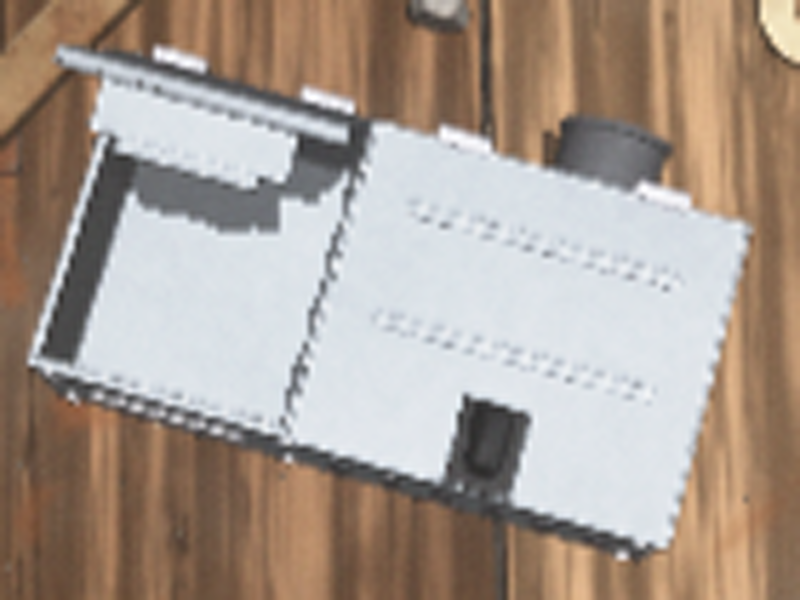

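View pics/s1.png

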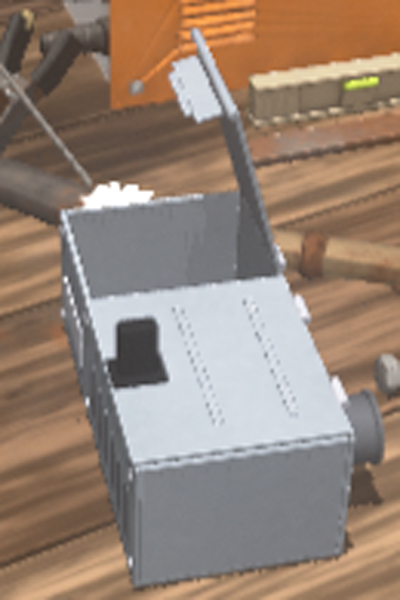

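The crops give clear corners of the cover flap, rim, pull and open flap edge. Now I'll fit the box pose and flap angle.

```bash
cat > h.py <<'E'
import numpy as np
from scipy.spatial.transform import Rotation as R
from plant import bot,cams
def proj(n,P):
    c=cams.camera_params(n);M=R.from_euler('xyz',c['rotation'],degrees=True).as_matrix()
    p=(np.atleast_2d(P)-c['xyz'])@M
    return np.c_[c['fx']*p[:,0]/p[:,2]+c['cx'],c['fy']*p[:,1]/p[:,2]+c['cy']]
def b2w(b,P):
    P=np.atleast_2d(P)/1000.;c,s=np.cos(b[2]),np.sin(b[2])
    return np.c_[b[0]+c*P[:,0]-s*P[:,1],b[1]+s*P[:,0]+c*P[:,1],P[:,2]]
def flap(th,y,d,h=0): # box mm of flap point: d from hinge, h above outer face
    return [64-d*np.cos(th)+h*np.sin(th),y,104+d*np.sin(th)+h*np.cos(th)]
def tool():
    s=bot.state();return np.array(s['eef_pos']),R.from_euler('xyz',s['tool_rot'],degrees=True)
def rel(p,rot=None):  # shift & rotvec in tool axes to reach world p (TCP), rot
    e,r=tool();rot=r if rot is None else rot
    print('rot',np.round((r.inv()*rot).as_rotvec(degrees=True),2),'d',np.round(r.inv().apply(np.array(p)-e),4))
E
python3 - <<'E'
from h import *
from scipy.optimize import least_squares
T=[(665,550,-66,-125.5,104),(750,228,64,-125.5,104),(32,362,-65,128,100),(285,438,-66,23.5,104),(372,122,64,23.5,104),(487,440,-48,-51,142)]
S=[(135,467,-66,-125.5,104),(353,433,64,-125.5,104),(135,585,-65,-128,0),(343,555,65,-128,0),(62,210,-65,128,100),(137,322,-48,-51,142)]
T=np.array(T,float);S=np.array(S,float)
ut=T[:,:2]/5.714+[220,165];us=S[:,:2]/3.077+[220,130]
ft=np.array([(60,50),(352,135)])/5.714+[220,165];fs=np.array([(195,30),(238,112)])/3.077+[220,130]
def f(v):
    F=b2w(v,[flap(v[3],128,130),flap(v[3],25,130)])
    return np.r_[proj('top',b2w(v,T[:,2:]))-ut,proj('scene',b2w(v,S[:,2:]))-us,proj('top',F)-ft,proj('scene',F)-fs].ravel()
r=least_squares(f,[.5,-.1,-.2,1.5],loss='soft_l1');print(r.x);print(np.round(f(r.x).reshape(-1,2),1).tolist())
b=r.x
for n,p in dict(pull=(-48,-51,142),hh=(64,76.5,104),he=flap(b[3],76.5,130),slotA=(0,-23,87),slotB=(0,-79,87)).items():print(n,b2w(b,p).round(4))
E
```

```text
[ 0.53182944 -0.13013276 -0.29252963  1.28695044]
[[0.3, -1.0], [-0.1, -1.5], [-0.8, -0.1], [0.4, -0.2], [1.3, -0.8], [1.4, -1.0], [-1.3, -1.2], [0.1, -0.7], [-0.8, 2.4], [-0.4, 1.3], [-1.6, -0.0], [-0.4, 0.4], [-0.5, -0.5], [-0.1, -1.1], [-0.0, 0.2], [-1.0, 0.9]]
pull [[ 0.4712 -0.1651  0.142 ]]
hh [[ 0.6152 -0.0753  0.104 ]]
he [[ 0.5803 -0.0648  0.2288]]
slotA [[ 0.5252 -0.1522  0.087 ]]
slotB [[ 0.509  -0.2058  0.087 ]]
```

```bash
cat >> h.py <<'E'
B=[0.53183,-0.13013,-0.29253]
DOWN=R.from_euler('xyz',[180,0,np.degrees(B[2])+180],degrees=True)  # tool x=-boxx, y=+boxy
def w(x,y,z):return b2w(B,[x,y,z])[0]
E
python3 - <<'E'
from h import *
t=1.287;p=flap(t,76.5,100)
rel(w(p[0]+45,76.5,330),DOWN);print(p)
E
```

```text
rot [-0.07 -0.01 -0.59] d [-0.6267 -0.5131 -0.0989]
[np.float64(35.99978711175824), 76.5, np.float64(199.99993790734004)]
```

{"name": "creep_tool", "arguments": {
  "steps": "0 0 -0.6 0 0 -0.04 0;0 0 -0.6 -0.01 -0.01 -0.08 0;0 0 -0.6 -0.03 -0.03 -0.099 0;0 0 -0.6 -0.06 -0.05 -0.099 0;0 0 -0.6 -0.627 -0.513 -0.099 0;0 0 -0.6 -0.627 -0.513 -0.099 0;0 0 -0.6 -0.627 -0.513 -0.099 0;0 0 -0.6 -0.627 -0.513 -0.099 0;0 0 -0.6 -0.627 -0.513 -0.099 0;0 0 -0.6 -0.627 -0.513 -0.099 0",
  "clamp_n": 30
}}

```text
clock: 1.03
eef_pos: [0.3669, 0.3205, 0.3303]
tool_rot: [180.0, 0.0, 163.3]
ft_force: [1.6, 0.1, -1.1]
finger_gap: 0.002
grasp_force: 0.0
```

```bash
python3 - <<'E'
from h import *
rel(w(81,76.5,330),DOWN)
E
```

```text
rot [0.01 0.01 0.03] d [-3.687e-01 -3.076e-01  3.000e-04]
```

{"name": "creep_tool", "arguments": {
  "steps": "0 0 0 -0.3687 -0.3076 0 0;0 0 0 -0.3687 -0.3076 0 0;0 0 0 -0.3687 -0.3076 0 0;0 0 0 -0.3687 -0.3076 0 0;0 0 0 -0.3687 -0.3076 0 0;0 0 0 -0.3687 -0.3076 0 0;0 0 0 -0.3687 -0.3076 0 0;0 0 0 -0.3687 -0.3076 0 0;0 0 0 -0.3687 -0.3076 0 0;0 0 0 -0.3687 -0.3076 0 0"
}}

```text
clock: 1.87
eef_pos: [0.5965, -0.0275, 0.3301]
tool_rot: [180.0, -0.0, 163.2]
ft_force: [0.2, 0.4, 0.7]
finger_gap: -0.001
grasp_force: 0.0
```

{"name": "creep_tool", "arguments": {
  "steps": "0 0 0 -0.075 -0.0625 0 0;0 0 0 -0.075 -0.0625 0 0;0 0 0 -0.075 -0.0625 0 0;0 0 0 -0.075 -0.0625 0 0;0 0 0 -0.075 -0.0625 0 0"
}}

```text
clock: 2.28
eef_pos: [0.6495, -0.1077, 0.3292]
tool_rot: [180.0, -0.1, 163.2]
ft_force: [-0.1, 0.3, -0.4]
finger_gap: -0.002
grasp_force: 0.0
```

```bash
python3 - <<'E'
from h import *
rel(w(81,76.5,330),DOWN)
E
```

```text
rot [ 0.02 -0.11 -0.08] d [ 0.0253  0.0211 -0.0007]
```

{"name": "creep_tool", "arguments": {
  "steps": "0 0 0 0.0253 0.0211 0 0;0 0 0 0.0253 0.0211 0.04 0;0 0 0 0.0253 0.0211 0.08 0;0 0 0 0.0253 0.0211 0.12 0;0 0 0 0.0253 0.0211 0.13 0;0 0 0 0.0253 0.0211 0.13 0"
}}

```text
clock: 2.78
eef_pos: [0.6284, -0.0774, 0.1963]
tool_rot: [-180.0, -0.5, 163.3]
ft_force: [-0.5, -0.5, -0.6]
finger_gap: -0.0
grasp_force: 0.0
```

```bash
python3 - <<'E'
from h import *
rel(w(81,76.5,200),DOWN)
e=w(81,76.5,200)
# arc waypoints rel to flap-behind start, tool axes (x=-boxx, z=down)
for t in [1.287,1.2,1.05,.9,.75,.6,.45,.3,.15,0,-.06]:
    p=flap(t,76.5,100); print(t,round((81-p[0]-11)/1000,4),round((200-p[2])/1000,4))
E
```

```text
rot [-0.01 -0.47  0.1 ] d [-0.0037 -0.0019 -0.0037]
1.287 0.034 0.0
1.2 0.0422 0.0028
1.05 0.0558 0.0093
0.9 0.0682 0.0177
0.75 0.0792 0.0278
0.6 0.0885 0.0395
0.45 0.096 0.0525
0.3 0.1015 0.0664
0.15 0.1049 0.0811
0 0.106 0.096
-0.06 0.1058 0.102
```

{"name": "creep_tool", "arguments": {
  "steps": "0 0 0 0.01 0 0 0;0 0 0 0.022 0 0 0;0 0 0 0.034 0 0 0;0 0 0 0.042 0 0.003 0;0 0 0 0.049 0 0.006 0;0 0 0 0.056 0 0.009 0"
}}

```text
clock: 3.28
eef_pos: [0.5787, -0.0632, 0.1934]
tool_rot: [180.0, 0.2, 163.3]
ft_force: [0.7, 0.6, 1.0]
finger_gap: -0.0
grasp_force: 0.5
```

{"name": "creep_tool", "arguments": {
  "steps": "0 0 0 0.0062 0 0.0042 0;0 0 0 0.0124 0 0.0084 0;0 0 0 0.018 0 0.0134 0;0 0 0 0.0234 0 0.0185 0;0 0 0 0.0282 0 0.0244 0;0 0 0 0.0327 0 0.0302 0;0 0 0 0.0365 0 0.0367 0;0 0 0 0.0402 0 0.0432 0;0 0 0 0.043 0 0.0502 0;0 0 0 0.0457 0 0.0571 0"
}}

```text
clock: 4.12
eef_pos: [0.5338, -0.0501, 0.1333]
tool_rot: [-180.0, -0.0, 163.2]
ft_force: [0.5, -0.8, -0.0]
finger_gap: -0.0
grasp_force: 0.3
```

{"name": "creep_tool", "arguments": {
  "steps": "0 0 0 0.002 0 0.0073 0;0 0 0 0.0034 0 0.0147 0;0 0 0 0.004 0 0.022 0;0 0 0 0.0045 0 0.0276 0;0 0 0 0.0045 0 0.0296 0;0 0 0 0.0045 0 0.0296 0;0 0 0 0.0045 0 0.0296 0"
}}

```text
clock: 4.7
eef_pos: [0.53, -0.049, 0.1045]
tool_rot: [-180.0, 0.0, 163.2]
ft_force: [0.5, -0.0, -0.1]
finger_gap: -0.003
grasp_force: 0.0
```

{"name": "creep_tool", "arguments": {
  "steps": "0 0 0 0.002 0 0.003 0;0 0 0 0.002 0 0.006 0;0 0 0 0.002 0 0.006 0;0 0 0 0.002 0 0.006 0"
}}

```text
clock: 5.03
eef_pos: [0.5301, -0.0489, 0.1036]
tool_rot: [-180.0, 0.3, 163.3]
ft_force: [-10.1, 2.4, 30.5]
finger_gap: 0.003
grasp_force: 14.9
```

```bash
python3 - <<'E'
import cv2
from plant import cams
a=cams.grab_frame('scene')[:,:,::-1];b=cams.grab_frame('top')[:,:,::-1]
cv2.imwrite('pics/c2.png',cv2.hconcat([cv2.resize(a[90:325,190:350],(400,587),interpolation=cv2.INTER_CUBIC),cv2.resize(b[120:295,220:340],(400,587),interpolation=cv2.INTER_CUBIC)]))
E
```

```text
(no output)
```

View pics/c2.png

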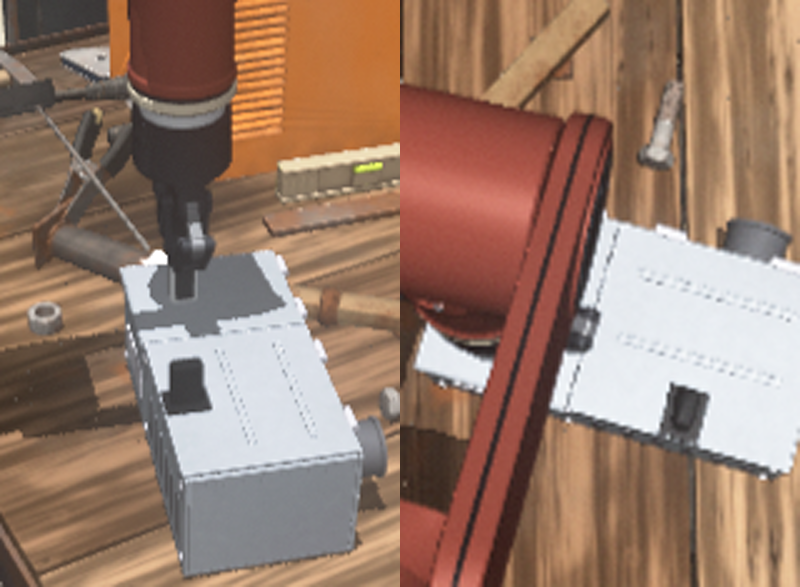

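Flap is flat and shut (left picture, flap at (130-290, 260-335)), with 30 N taken at z = 0.1036. On to the pull.

{"name": "creep_tool", "arguments": {
  "steps": "0 0 0 0 0 -0.03 0.3;0 0 0 0 0 -0.068 0.7"
}}

```text
clock: 5.3
eef_pos: [0.5255, -0.0478, 0.1646]
tool_rot: [-180.0, -0.4, 163.2]
ft_force: [0.7, 0.7, -0.4]
finger_gap: 0.273
grasp_force: 0.0
```

```bash
python3 - <<'E'
from h import *
rel(w(-48,-51,165),DOWN)
E
```

```text
rot [-0.02 -0.35  0.01] d [ 0.0182 -0.128  -0.0002]
```

{"name": "creep_tool", "arguments": {
  "steps": "0 0 0 0.018 -0.04 0 0.7;0 0 0 0.018 -0.08 0 0.7;0 0 0 0.018 -0.12 0 0.7;0 0 0 0.018 -0.128 0 0.7;0 0 0 0.018 -0.128 0 0.7;0 0 0 0.018 -0.128 0 0.7"
}}

```text
clock: 5.8
eef_pos: [0.4738, -0.1657, 0.1665]
tool_rot: [180.0, -0.0, 163.1]
ft_force: [-0.4, -0.3, -0.7]
finger_gap: 0.705
grasp_force: 0.0
```

```bash
python3 - <<'E'
from h import *
rel(w(-48,-51,111),DOWN)
E
```

```text
rot [ 0.04 -0.   -0.1 ] d [ 0.0027 -0.0003  0.0555]
```

{"name": "creep_tool", "arguments": {
  "steps": "0 0 0 0.0027 0 0.03 0.7;0 0 0 0.0027 0 0.055 0.7;0 0 0 0.0027 0 0.055 0.7;0 0 0 0.0027 0 0.055 0;0 0 0 0.0027 0 0.055 0;0 0 0 0.0027 0 0.055 0;0 0 0 0.0027 0 0.055 0;0 0 0 0.0027 0 0.055 0;0 0 0 0.0027 0 0.055 0",
  "clamp_n": 25
}}

```text
clock: 6.55
eef_pos: [0.4727, -0.1648, 0.1134]
tool_rot: [180.0, 0.2, 163.2]
ft_force: [1.3, 5.2, 5.7]
finger_gap: 0.136
grasp_force: 28.4
```

```bash
python3 - <<'E'
from h import *
rel(w(-48,-51,111),DOWN)
from math import *
q=lambda t:flap(t,-51,112,26)
p0=q(0)
for t in np.arange(0,1.66,.08):
    p=q(t);print(round(t,2),round((p0[0]-p[0])/1000,4),round((p0[2]-p[2])/1000,4))
E
```

```text
rot [0.05 0.18 0.  ] d [ 0.0014 -0.0008  0.0024]
0.0 0.0 0.0
0.08 -0.0024 -0.0089
0.16 -0.0056 -0.0175
0.24 -0.0094 -0.0259
0.32 -0.0139 -0.0339
0.4 -0.019 -0.0416
0.48 -0.0247 -0.0488
0.56 -0.0309 -0.0555
0.64 -0.0377 -0.0617
0.72 -0.0449 -0.0674
0.8 -0.0526 -0.0725
0.88 -0.0607 -0.0769
0.96 -0.0691 -0.0807
1.04 -0.0777 -0.0838
1.12 -0.0866 -0.0861
1.2 -0.0956 -0.0878
1.28 -0.1048 -0.0888
1.36 -0.114 -0.089
1.44 -0.1232 -0.0884
1.52 -0.1323 -0.0872
1.6 -0.1413 -0.0852
```

{"name": "creep_tool", "arguments": {
  "steps": "0 0 0 -0.0024 0 -0.0089 0;0 0 0 -0.0056 0 -0.0175 0;0 0 0 -0.0094 0 -0.0259 0;0 0 0 -0.0139 0 -0.0339 0;0 0 0 -0.019 0 -0.0416 0;0 0 0 -0.0247 0 -0.0488 0;0 0 0 -0.0309 0 -0.0555 0;0 0 0 -0.0377 0 -0.0617 0;0 0 0 -0.0449 0 -0.0674 0;0 0 0 -0.0526 0 -0.0725 0"
}}

```text
clock: 7.38
eef_pos: [0.5214, -0.1796, 0.1843]
tool_rot: [180.0, -0.1, 163.3]
ft_force: [0.1, 4.7, -3.8]
finger_gap: 0.13
grasp_force: 25.3
```

{"name": "creep_tool", "arguments": {
  "steps": "0 0 0 -0.0081 0 -0.0044 0;0 0 0 -0.0165 0 -0.0082 0;0 0 0 -0.0251 0 -0.0113 0;0 0 0 -0.034 0 -0.0136 0;0 0 0 -0.043 0 -0.0153 0;0 0 0 -0.0522 0 -0.0163 0;0 0 0 -0.0614 0 -0.0165 0;0 0 0 -0.0706 0 -0.0159 0;0 0 0 -0.0797 0 -0.0147 0;0 0 0 -0.0887 0 -0.0127 0"
}}

```text
clock: 8.22
eef_pos: [0.607, -0.2056, 0.1979]
tool_rot: [-180.0, -0.0, 163.3]
ft_force: [-2.2, 5.0, 1.7]
finger_gap: 0.132
grasp_force: 26.2
```

{"name": "creep_tool", "arguments": {
  "steps": "0 0 0 0 0 0 0;0 0 0 0 0 0 0"
}}

```text
clock: 8.38
eef_pos: [0.6075, -0.2058, 0.1978]
tool_rot: [-180.0, 0.1, 163.3]
ft_force: [1.4, 3.5, -0.1]
finger_gap: 0.137
grasp_force: 26.2
```

```bash
python3 - <<'E'
import cv2
from plant import cams
a=cams.grab_frame('scene')[:,:,::-1];b=cams.grab_frame('top')[:,:,::-1]
cv2.imwrite('pics/c3.png',cv2.hconcat([cv2.resize(a[90:325,190:350],(400,587),interpolation=cv2.INTER_CUBIC),cv2.resize(b[120:295,220:340],(400,587),interpolation=cv2.INTER_CUBIC)]))
E
```

```text
(no output)
```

View pics/c3.png

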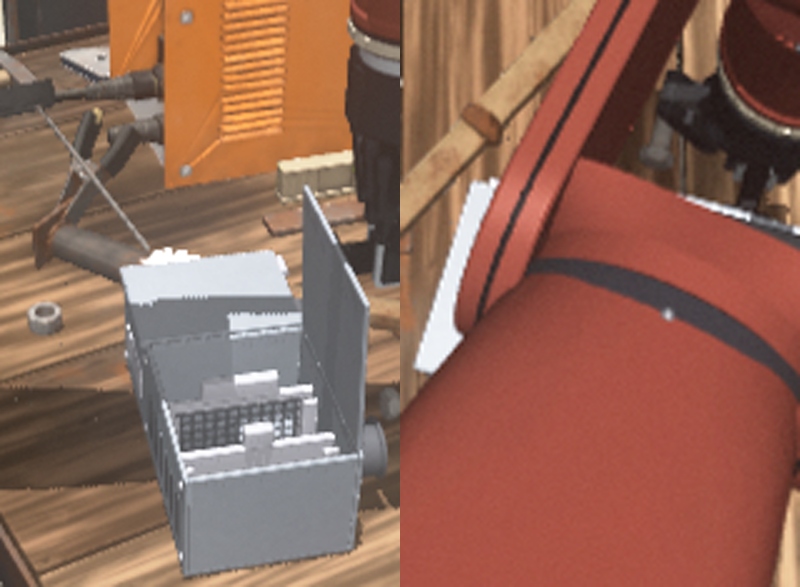

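Cover stands upright; the mesh plate with the long bar is in the far slot (bar at (205-278, 385) left picture), the stub plate in the near one (258,435). Release and go above the mesh plate.

{"name": "creep_tool", "arguments": {
  "steps": "0 0 0 0 0 0 0.5;0 0 0 0 0 0 0.5;0 0 0 0 0 0 0.5;0 0 0 0 0 0 0.5;0 0 0 0 0 -0.03 0.5;0 0 0 0 0 -0.07 0.5;0 0 0 0 0 -0.1 0.5;0 0 0 0 0 -0.1 0.5;0 0 0 0 0 -0.1 0.5"
}}

```text
clock: 9.23
eef_pos: [0.6076, -0.2066, 0.3001]
tool_rot: [-179.9, 0.3, 163.2]
ft_force: [-0.3, -0.3, -1.3]
finger_gap: 0.496
grasp_force: 0.0
```

```bash
python3 - <<'E'
from h import *
rel(w(0,-23,300),DOWN)
E
```

```text
rot [-0.08  0.33 -0.01] d [ 0.0945  0.0283 -0.0005]
```

{"name": "creep_tool", "arguments": {
  "steps": "0 0 0 0.04 0.01 0 0.45;0 0 0 0.08 0.02 0 0.45;0 0 0 0.12 0.028 0 0.45;0 0 0 0.16 0.028 0 0.45;0 0 0 0.2 0.028 0 0.45;0 0 0 0.22 0.028 0 0.45;0 0 0 0.22 0.028 0 0.45"
}}

```text
clock: 9.82
eef_pos: [0.4003, -0.1141, 0.2951]
tool_rot: [-180.0, -0.2, 163.2]
ft_force: [-0.3, -0.4, 0.8]
finger_gap: 0.451
grasp_force: 0.0
```

```bash
python3 - <<'E'
from h import *
import cv2
k=lambda P:((proj('scene',b2w(B,P))-[240,170])*6.15).round(0).tolist()
print(k([(-30,-23,96),(30,-23,96),(-11,-79,96),(11,-79,96),(-65,-128,100),(65,-128,100),(-66,25,104),flap(1.6,23.5,130),flap(1.6,-125.5,130)]))
a=cams.grab_frame('scene')[:,:,::-1]
cv2.imwrite('pics/c4.png',cv2.resize(a[170:267,240:350],None,fx=6.15,fy=6.15,interpolation=cv2.INTER_CUBIC))
rel(w(0,-23,300),DOWN)
E
```

```text
[[186.0, 452.0], [375.0, 427.0], [290.0, 564.0], [362.0, 554.0], [144.0, 696.0], [588.0, 631.0], [42.0, 350.0], [479.0, -42.0], [638.0, 251.0]]
rot [-0.01 -0.06 -0.01] d [-0.1286 -0.0002 -0.0046]
```

View pics/c4.png

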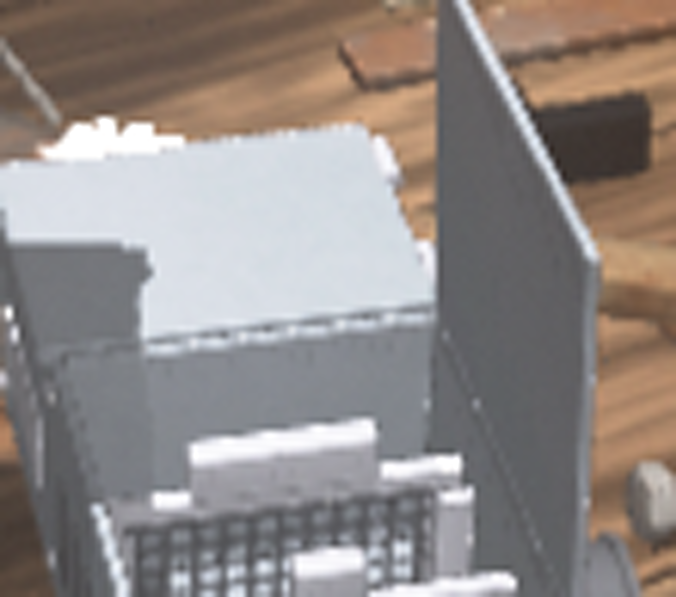

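Bar lies within 1 px of prediction (ends (190,450), (376,428)). The flap corner at (598,257) suggests it's a bit under 1.6 rad; compute.

```bash
python3 - <<'E'
from h import *
k=lambda P:((proj('scene',b2w(B,P))-[240,170])*6.15).round(0).tolist()
for t in (1.3,1.4,1.45,1.5,1.55,1.6):print(t,k([flap(t,-125.5,130),flap(t,-125.5,130,-4),flap(t,23.5,130)]))
print(k([(64,-125.5,104),(64,23.5,104)]))
rel(w(0,-23,200),DOWN)
E
```

```text
1.3 [[496.0, 283.0], [482.0, 288.0], [353.0, -16.0]]
1.4 [[544.0, 268.0], [529.0, 272.0], [395.0, -28.0]]
1.45 [[567.0, 263.0], [553.0, 266.0], [416.0, -33.0]]
1.5 [[591.0, 258.0], [576.0, 260.0], [437.0, -37.0]]
1.55 [[615.0, 254.0], [600.0, 256.0], [458.0, -40.0]]
1.6 [[638.0, 251.0], [624.0, 252.0], [479.0, -42.0]]
[[583.0, 615.0], [441.0, 303.0]]
rot [-0.01 -0.06 -0.01] d [-0.1287 -0.0002  0.0954]
```

{"name": "creep_tool", "arguments": {
  "steps": "0 0 0 -0.04 -0.028 0.03 0.1;0 0 0 -0.08 -0.028 0.06 0.1;0 0 0 -0.12 -0.028 0.08 0.1;0 0 0 -0.15 -0.028 0.08 0.1;0 0 0 -0.163 -0.028 0.08 0.1;0 0 0 -0.168 -0.028 0.08 0.1;0 0 0 -0.171 -0.028 0.08 0.1"
}}

```text
clock: 10.45
eef_pos: [0.5597, -0.1917, 0.2138]
tool_rot: [180.0, -0.3, 163.3]
ft_force: [-1.2, 0.1, -0.7]
finger_gap: 0.104
grasp_force: 0.5
```

{"name": "creep_tool", "arguments": {
  "steps": "0 0 0 -0.003 0 0 0.1;0 0 0 -0.006 0 0 0.1;0 0 0 -0.0075 0 0 0.1;0 0 0 -0.0075 0 0 0.1"
}}

```text
clock: 10.78
eef_pos: [0.5667, -0.1936, 0.2175]
tool_rot: [-180.0, 0.1, 163.2]
ft_force: [-0.7, -0.2, -0.6]
finger_gap: 0.099
grasp_force: 0.2
```

```bash
python3 - <<'E'
from h import *
import cv2
rel(w(0,-51,215),DOWN)
a=cams.grab_frame('scene')[:,:,::-1]
cv2.imwrite('pics/c5.png',cv2.resize(a[150:247,240:350],None,fx=6.15,fy=6.15,interpolation=cv2.INTER_CUBIC))
E
```

```text
rot [-0.01  0.06  0.01] d [ 0.0517 -0.0002  0.0024]
```

View pics/c5.png

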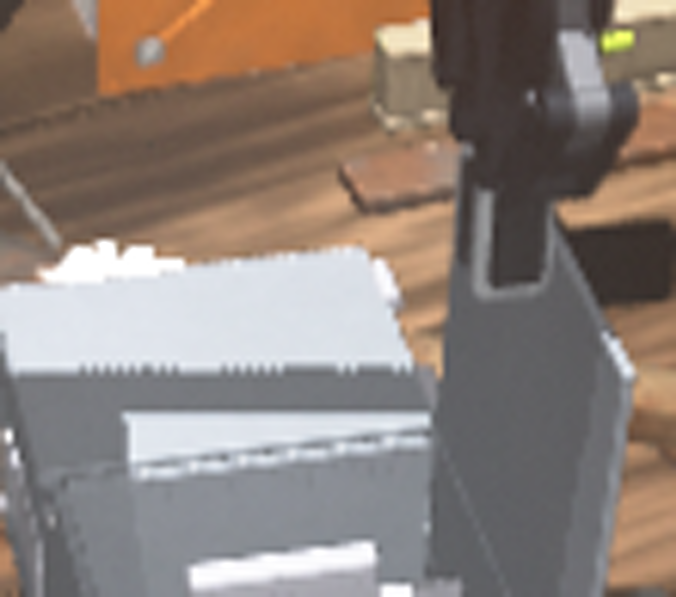

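Flap corner is now at (632,252 in the earlier crop's rows), i.e. about 1.58 rad: upright. Back off and go above the bar.

{"name": "creep_tool", "arguments": {
  "steps": "0 0 0 0.02 0 0 0.2;0 0 0 0.052 0.01 0 0.45;0 0 0 0.052 0.028 0.01 0.45;0 0 0 0.052 0.028 0.05 0.45;0 0 0 0.052 0.028 0.09 0.45;0 0 0 0.052 0.028 0.09 0.45;0 0 0 0.052 0.028 0.09 0.45;0 0 0 0.052 0.028 0.09 0.45"
}}

```text
clock: 11.5
eef_pos: [0.5261, -0.1525, 0.1291]
tool_rot: [-180.0, 0.2, 163.2]
ft_force: [1.0, -1.0, 0.8]
finger_gap: 0.452
grasp_force: 0.0
```

```bash
python3 - <<'E'
from h import *
rel(w(0,-23,69),DOWN)
E
```

```text
rot [-0.02  0.15  0.  ] d [0.0012 0.0001 0.0601]
```

{"name": "creep_tool", "arguments": {
  "steps": "0 0 0 0.001 0 0.02 0.45;0 0 0 0.001 0 0.04 0.45;0 0 0 0.001 0 0.06 0.45;0 0 0 0.001 0 0.06 0.45;0 0 0 0.001 0 0.06 0.45"
}}

```text
clock: 11.92
eef_pos: [0.5251, -0.1522, 0.0686]
tool_rot: [-180.0, 0.1, 163.2]
ft_force: [0.9, -0.2, -0.1]
finger_gap: 0.451
grasp_force: 0.0
```

{"name": "creep_tool", "arguments": {
  "steps": "0 0 0 0 0 0 0;0 0 0 0 0 0 0;0 0 0 0 0 0 0;0 0 0 0 0 0 0;0 0 0 0 0 0 0;0 0 0 0 0 0 0",
  "clamp_n": 60
}}

```text
clock: 12.42
eef_pos: [0.5261, -0.1524, 0.0694]
tool_rot: [-180.0, 0.3, 163.2]
ft_force: [-0.7, 0.1, 7.3]
finger_gap: 0.106
grasp_force: 59.7
```

{"name": "creep_tool", "arguments": {
  "steps": "0 0 0 0 0 -0.01 0;0 0 0 0 0 -0.025 0;0 0 0 0 0 -0.04 0;0 0 0 0 0 -0.055 0;0 0 0 0 0 -0.07 0"
}}

```text
clock: 12.83
eef_pos: [0.524, -0.1516, 0.1383]
tool_rot: [-180.0, 0.0, 163.3]
ft_force: [0.6, -1.1, -1.1]
finger_gap: 0.107
grasp_force: 58.9
```

{"name": "creep_tool", "arguments": {
  "steps": "0 0 0 0 0 -0.025 0;0 0 0 0 0 -0.05 0;0 0 0 0 0 -0.08 0;0 0 0 0 0 -0.11 0;0 0 0 0.02 0 -0.135 0;0 0 0 0.05 0 -0.14 0;0 0 0 0.07 0 -0.14 0;0 0 0 0.07 0 -0.14 0"
}}

```text
clock: 13.5
eef_pos: [0.4548, -0.1305, 0.2785]
tool_rot: [-180.0, 0.0, 163.3]
ft_force: [0.6, -0.1, -0.3]
finger_gap: 0.103
grasp_force: 59.0
```

{"name": "creep_tool", "arguments": {
  "steps": "0 0 6 0 0 0 0;0 0 12 0 0 0 0;0 0 18 0 0 0 0;0 0 24 0 0 0 0;0 0 30 0 0 0 0;0 0 36 0 0 0 0;0 0 42 0 0 0 0;0 0 48 0 0 0 0"
}}

```text
clock: 14.17
eef_pos: [0.4572, -0.1315, 0.2771]
tool_rot: [180.0, 0.0, 115.0]
ft_force: [0.6, -0.5, -1.7]
finger_gap: 0.111
grasp_force: 59.0
```

{"name": "creep_tool", "arguments": {
  "steps": "0 0 6 0 0 0 0;0 0 12 0 0 0 0;0 0 18 0 0 0 0;0 0 23 0 0 0 0;0 0 25.24 0 0 0 0;0 0 25.24 0 0 0 0;0 0 25.24 0 0 0 0;0 0 25.24 0 0 0 0"
}}

```text
clock: 14.83
eef_pos: [0.4571, -0.1315, 0.2769]
tool_rot: [-180.0, 0.0, 90.1]
ft_force: [0.3, 0.1, -1.1]
finger_gap: 0.102
grasp_force: 59.0
```

```bash
python3 - <<'E'
from h import *
import cv2
print(bot.state()['tool_rot'],bot.state()['ft_force'])
a=cams.grab_frame('scene')[:,:,::-1];b=cams.grab_frame('top')[:,:,::-1]
cv2.imwrite('pics/c6.png',cv2.hconcat([cv2.resize(a[90:325,190:350],(400,587),interpolation=cv2.INTER_CUBIC),cv2.resize(b[120:295,220:340],(400,587),interpolation=cv2.INTER_CUBIC)]))
e,_=tool()
k=lambda P:((proj('scene',P)-[190,90])*2.5).round(0).tolist()
print(k([e+[0,.0585,-.06],e+[0,-.0585,-.06],e+[0,.0585,.01],e+[0,-.0585,.01]]))
E
```

```text
[-1.79999770e+02  3.36349068e-03  9.00904058e+01] [ 0.34666643  0.12620948 -1.05042103]
[[108.0, 218.0], [185.0, 303.0], [105.0, 133.0], [186.0, 215.0]]
```

View pics/c6.png

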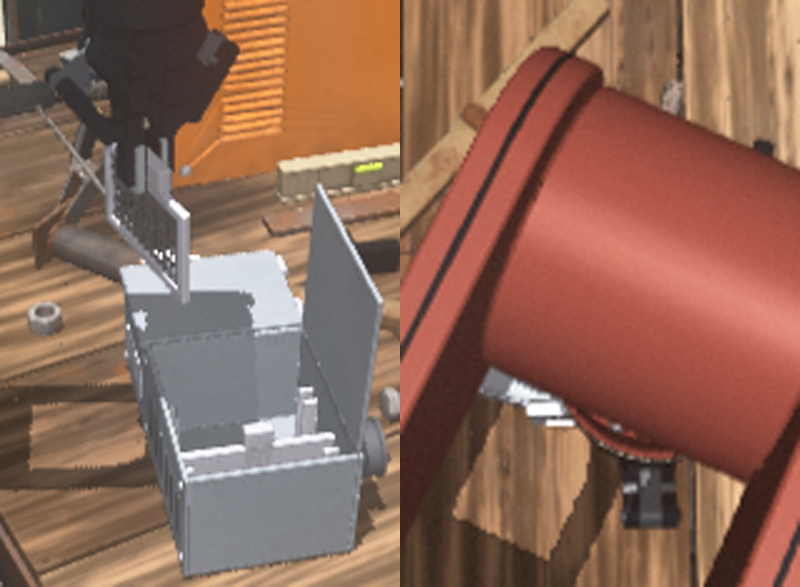

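The mesh plate hangs where predicted: corners about (108,218), (185,302) and (187,210), edge-on to the sides and square to the front. The stub plate is seated, the left flap shut and the cover upright. Handing in.

```bash
python3 -c "
from plant import workorder
print(workorder.finish_job())"
```

```text
the job is handed in; nothing more can be done
None
```

I handed the job in after about 15 s of robot time: left flap shut, then cover flap upright (about 1.58 rad, after a small nudge), with the mesh plate held still and square to the bench front, its lower edge about 11 cm above the rim and the stub plate still seated; no verdict was returned.

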